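# Hold the part-filled sample rack level over the rack mixer

### The arm

A 6-joint arm with a two-finger parallel gripper is mounted at the origin on the work surface. World frame = base frame: x ahead of the robot, y to its left, z up, the work surface at z = 0. Lengths are in m, angles in rad, forces in N, time in s.
With the tool pointing down it reaches from about 0.25 to 0.775 m from the base axis. Payload 4 kg.
Tool frame: the origin (TCP) lies midway between the tips of the shut fingers; the grasp point (between the pads) lies 19 mm behind it; z points along the fingers, y is the line along which they close (so a half turn about z gives the same grasp; the last joint's range is limited). The gripper opens to 94 mm and grips with 3 to 60 N. Pads are 16 mm wide; open, the fingers measure 119 mm over their backs; the gripper's body (75 mm by 177 mm) begins 78 mm behind the grasp point.
Start: joints at [-1.34, 0.087, 1.371, -0, 1.684, -0.103], TCP at [0.18, -0.52, 0.177] pointing down, gripper open.
Joint ranges: [-3.1, 3.1], [-0.76, 2.03], [0.27, 2.55], [-1.08, 4.22], [0.17, 2.65], [-2.57, 2.57]. Speed limits (rad/s): [2.79, 2.79, 3.14, 3.14, 3.14, 3.14].

### API

Orientations are given as [roll, pitch, yaw] about the fixed x, y, z axes, in that order (R = Rz(yaw) Ry(pitch) Rx(roll)).
In Python, from bench import get_obs, snapshot, close_job gives the robot as it stands. The module is installed in compiled form; this text tells all that it offers.
- The arm moves only by the tool drive_tool, never from a script. Its argument "commands" is a list of rows, each a list of 6 numbers: the shift along the tool's x, y, z in units of 0.04 m (1.0 is 0.04 m), then the turn, a rotation vector about the tool's x, y, z in units of 0.1 rad (1.0 is 0.1 rad). In form: [[dx, dy, dz, wx, wy, wz], ...]. A call has 1 to 20 rows; each row shifts and turns the commanded pose from where the row before left it, along the tool's axes as they then stand; what a row does not reach is not made up. A row lasts 1/8 s, in which the tool goes at most 62.5 mm and 10.7 degrees, less where a joint would pass 70% of its speed; a pose out of reach is approached as far as the arm can. A call with a number of a shift or a turn outside -1 to 1 is refused whole. A call with a gripper value outside its range is refused whole. "gripper" is the closure, from 0 (fully open) to 1 (shut), set as the call begins (left out, the last holds). The fingers move at their own pace and stop on an object; the grip force is fixed at half the most. Time passes only in rows, so rows that do not move let the fingers close. It gives the time, the measured TCP pose, the force, the opening and the grip force at its end, in the units of the state.
- get_obs(): the state, without advancing time (a new reading comes with each control period).
- snapshot(name): name is "scene" or "top"; returns a dict with "image" (420x560x3 uint8, blue, green, red), "range_z" (420x560 float32, m along the optical axis (not along the pixel's ray), 0 where there is no reading), "fx", "fy", "cx", "cy" (pixels), "k1" (the pictures are not rectified: a ray, as slopes to the right and down, at radius r is drawn at 1 + k1 r^2 times it, then the intrinsics apply), "rvec" (rotation vector, rad) and "tvec" (3), from world to camera coordinates, as OpenCV has them. Camera axes: x right, y down, z forward; pixel columns grow to the right and rows downward; lengths in m; the calibration is good to about 2 mm. A picture is of the moment at which its call begins.
- close_job(): hands the job in; it is judged then, once.
The state is a dict: "time": time; "joint_positions": joint angles; "qvel": joint speeds; "joint_torque": joint torques, N m; "tool_pos": TCP position; "ee_rot": TCP orientation; "wrist_force": force on the tool from outside, world axes, zero at the start; "wrist_torque": the same for the moment, N m; "width": finger opening in m; "finger_force": force on a finger pad.
Only numpy, scipy, OpenCV 4.12 (cv2) and the standard library are available. Lean on these libraries where they do the work, as an engineer would, in place of code of your own. Each camera call takes 0.05 s, during which the arm holds its last target. There are 200 camera calls.

### The job

Turn the rack mixer's selector knob to its green mark (the load position), then pick up the white part-filled sample rack by its balance point and hold it level about 4 cm above the bed of the mixer's empty cradle, centred over it and in line with it, ready to be lowered. Keep it upright all the way, leave the other things on the bench where they are, and finish while still holding the rack there in the gripper: do not set it down.

Things in the scene. Friction and masses are not known exactly. Their poses are not given: they have to be found in the camera images.
- sample_rack: White ten-place tube rack, loose, upright, any heading; one rigid piece 24 mm wide (y), 60 tall, x from -110 to +118, 0.15-0.25 kg. Origin on the underside, mid width; x to the heavy end, with a steel end shoe and 4 purple-capped tubes at x = 30, 50, 70, 90 (cap tops 81 high); the other 6 places are empty. Balance point: x = +49 mm. Flat long sides: grip them 10-58 mm above the underside.
- mixer: White rack mixer, fixed, 210 mm deep (x), 330 wide (y). Origin: middle of the footprint, on the bench; x from control shelf to cradle, y along the cradle, z up. Shelf: x -105 to 0, top at z 49. Housing: x -5 to 105, top at 68. End cheeks (x 15 to 85, y -145 to -161 and 137 to 161, tops at 140) carry the cradle, which stays still and level.
- cradle_bed (a point): Middle of the upper face of the cradle's bed: x 50, y 0, z 95 mm in the mixer's frame, same axes. The cradle is an empty aluminium trough, inside 240 mm long (y) and 32 wide (x), with lips 4 thick standing 12 above the bed all round; the rack fits lengthwise along y, either end first.
- selector (a joint): Angle of the mixer's selector knob, rad, positive clockwise seen from above, range -0.80 to 0.80. Three detents: -0.65 (white dot), 0 (yellow dot), 0.65 (green dot, load). Once past 0.37 it is drawn into the green detent (up to 0.04 N m) and stays there when let go. It starts at white or yellow.
- selector_grip (a point): Grip point on the knob's vertical axis, x -54, y -55, z 68 mm in the mixer's frame (19 above the shelf). Black knob: round skirt 46 mm across, top 8 above the shelf; on it a bar grip 12 wide, 42 long, top 31 above the shelf, with a white pointer line. At joint 0 the bar points along the mixer's +x. The point's axes turn with the knob, x along the bar to the pointer.
- empty_rack: Bystander, loose: an empty blue rack, 220 x 24 x 60 mm, origin under its middle. Not the rack to be lifted.
- stain_rack: Bystander, loose: black slide staining rack 30 x 62 mm, 36 mm tall with a wire handle to 77 mm; origin under its middle.
- slide_box: Bystander, loose: white and blue box of slides, 80 x 55 x 30 mm; origin under its middle.
- reagent: Bystander, loose: white bottle with a red cap, 60 mm across, 130 mm tall; origin under its middle.
- beaker: Bystander, loose: small glass beaker, 66 mm across, 75 mm tall; origin under its middle.
Mind the look-alikes: they are no part of the job. There is more than one size of the sample_rack; the job needs the larger.

How it is judged:
By the outcome, as a careful person would: the job done as asked, in the order asked, and still so for the second after the job is handed in, while the arm keeps its last pose, push and grip.
It also fails if it takes over 54 s, if anything falls off the work surface, if the arm or the gripper's body presses on something with over 40 N, if the wrist force passes 120 N, or if a joint passes its speed limit or range.

## Working session

There is one attempt and no reset: what is moved stays moved. The work goes in short steps, Python scripts to look and compute and a tool call to move; the robot and the scene stay as the last step left them, time stands still between calls to the robot, and variables do not carry over. Pictures are saved under pics/ and viewed, at most 10 in all, crops included, and the job is handed in when it is done.

Besides the shell and the picture viewer there is one more tool, called by a JSON object that holds its "name" and its "arguments". drive_tool: Moves the arm, as the interface text tells. Its arguments: {"type":"object","properties":{"commands":{"type":"array"},"gripper":{"type":"number"}},"required":["commands"]}

```bash
mkdir -p pics
cat > h.py <<'E'
import numpy as np, cv2, pickle
from bench import get_obs, snapshot
def snap(n,f):
    s=snapshot(n); pickle.dump(s,open(f+'.pkl','wb')); cv2.imwrite('pics/'+f+'.png',s['image']); return s
def load(f): return pickle.load(open(f+'.pkl','rb'))
def cam(s):
    K=np.array([[s['fx'],0,s['cx']],[0,s['fy'],s['cy']],[0,0,1.]]); D=np.array([s['k1'],0,0,0.])
    R=cv2.Rodrigues(np.array(s['rvec'],float))[0]; return K,D,R,np.array(s['tvec'],float).ravel()
def ray(s,uv):
    K,D,R,t=cam(s); p=cv2.undistortPoints(np.array(uv,float).reshape(-1,1,2),K,D).reshape(-1,2)
    return -R.T@t, np.c_[p,np.ones(len(p))]@R   # origin, directions (depth scaled)
def onz(s,uv,z):
    o,d=ray(s,uv); return o+d*((z-o[2])/d[:,2])[:,None]
def cloud(s):
    h,w=s['range_z'].shape; uv=np.stack(np.meshgrid(np.arange(w),np.arange(h)),-1).reshape(-1,2)
    o,d=ray(s,uv); P=o+d*s['range_z'].reshape(-1,1); P[s['range_z'].ravel()==0]=np.nan
    return P.reshape(h,w,3)
def proj(s,P):
    K,D,R,t=cam(s); return cv2.projectPoints(np.array(P,float).reshape(-1,1,3),np.array(s['rvec'],float),t,K,D)[0].reshape(-1,2)
E
python3 - <<'E'
from h import *
for n in('scene','top'):
    s=snap(n,n+'0'); print(n,s['fx'],s['k1'],(-cam(s)[2].T@cam(s)[3]).round(3))
o=get_obs();print(o['tool_pos'],o['ee_rot'],o['time'],o['width'])
E
```

```text
scene 398.0911225275862 0.0019684224556489162 [1.25  0.538 1.055]
top 492.5539811335386 -0.10765987655822849 [ 0.465 -0.102  1.929]
[ 0.18007658 -0.51911736  0.17582125] [-3.13962555e+00 -1.80227331e-04  3.33807264e-01] 0.1 0.09399290236289629
```

View pics/top0.png

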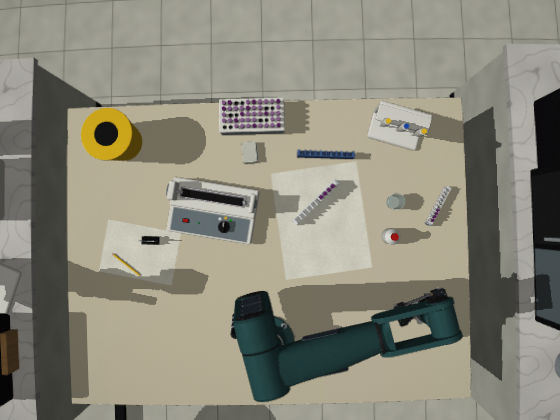

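View pics/scene0.png

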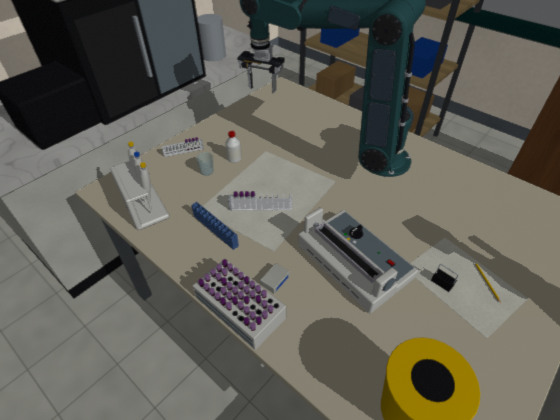

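Top view: mixer at about (212,210), with the knob at (224,226). There are two candidate white racks, A at (318,201) and B at (439,205). The blue rack is at (326,154). I'll enlarge the view and measure both white racks.

Run:
```python
from h import *
s=load('top0'); im=s['image']; c=im[120:260,160:470]
cv2.imwrite('pics/c1.png',cv2.resize(c,None,fx=2.58,fy=2.58,interpolation=cv2.INTER_CUBIC))
P=cloud(s); z=P[...,2]; hsv=cv2.cvtColor(im,cv2.COLOR_BGR2HSV)
print('bench z',np.nanmedian(z[150:180,380:400]))
for name,(x0,x1,y0,y1) in dict(A=(288,345,175,230),B=(422,455,180,230)).items():
    m=np.zeros(z.shape,bool); m[y0:y1,x0:x1]=True; m&=(z>.035)&(z<.1)
    q=P[m]; r=cv2.minAreaRect(q[:,:2].astype(np.float32)); print(name,m.sum(),r,np.nanpercentile(q[:,2],[5,50,95,99]))
    r=cv2.minAreaRect(np.argwhere(m)[:,::-1].astype(np.float32)); print(r)
# mixer heights
m=np.zeros(z.shape,bool); m[170:250,160:262]=True
for lo,hi in((.04,.058),(.06,.075),(.098,.115),(.125,.15)):
    k=m&(z>lo)&(z<hi); print(lo,k.sum(),cv2.minAreaRect(P[k][:,:2].astype(np.float32)),np.median(P[k][:,2]))
```

```text
bench z 0.0010972808530628209
A 237 ((0.5417192578315735, -0.2008790522813797), (0.024032382294535637, 0.2272052764892578), 42.16529083251953) [0.04130701 0.06171585 0.08535871 0.08865855]
((316.04864501953125, 201.10382080078125), (6.307494640350342, 59.449954986572266), 46.46879959106445)
B 144 ((0.5144104957580566, -0.6755714416503906), (0.022073611617088318, 0.1691717654466629), 58.880332946777344) [0.03699601 0.04676546 0.06300099 0.06478963]
((438.4194641113281, 205.45635986328125), (5.642123222351074, 43.341766357421875), 28.442928314208984)
0.04 2025 ((0.5168681740760803, 0.19844146072864532), (0.3338290750980377, 0.21035902202129364), 79.67640686035156) 0.04994673972597741
0.06 1402 ((0.5220050811767578, 0.19762250781059265), (0.33292990922927856, 0.20011812448501587), 79.42606353759766) 0.06778977017777732
0.098 385 ((0.5648548603057861, 0.17604197561740875), (0.3099565804004669, 0.06745457649230957), 79.42001342773438) 0.10321881957425094
0.125 236 ((0.5651891231536865, 0.18942227959632874), (0.33729448914527893, 0.07009343057870865), 79.10365295410156) 0.13850823630684517
```

View pics/c1.png

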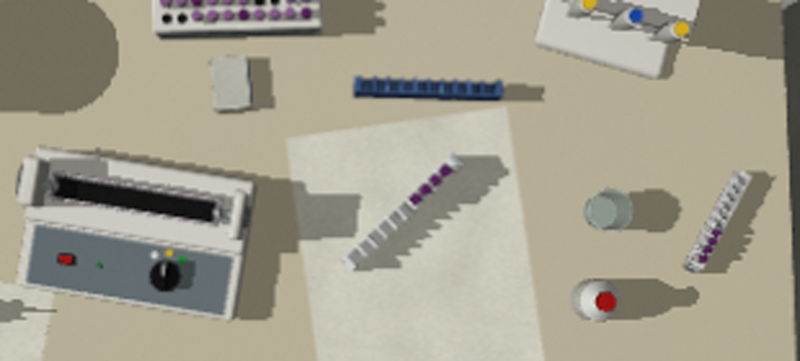

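Rack A measures 227 mm, so it's the larger one and the target; it also has 4 purple caps and the heavy end at upper right. Rack B is 169 mm, the small look-alike. The knob is at crop (165,273), with white, yellow and green dots at (155,255), (170,253) and (184,260). Next I'll read the knob heading and refine the rack.

Run:
```python
from h import *
s=load('top0'); q=load('scene0')
a=np.deg2rad(-10.5); mx=np.array([np.cos(a),np.sin(a)]); my=np.array([-mx[1],mx[0]])
O=np.array([.517,.1985]); W=lambda x,y,z:np.r_[O+x/1e3*mx+y/1e3*my,z/1e3]
for n,t in(('top',s),('scene',q)):
    print(n,proj(t,[W(-54,-55,80),W(50,0,95),W(50,120,107),W(50,-120,107),W(-105,165,49),W(-105,-165,49)]).round(1))
c=[]
for t in(s,q):
    u,v=proj(t,[W(-54,-55,75)])[0].astype(int); k=t['image'][v-20:v+20,u-20:u+20]; c.append(cv2.resize(k,(380,380),interpolation=cv2.INTER_CUBIC)); print(u,v)
cv2.imwrite('pics/c2.png',np.hstack(c))
# rack: purple caps at z=.081-ish in both views
for n,t,box in(('top',s,(285,345,170,230)),('scene',q,(225,300,180,220))):
    h=cv2.cvtColor(t['image'],cv2.COLOR_BGR2HSV); m=cv2.inRange(h,(130,70,30),(170,255,255)); M=np.zeros_like(m); x0,x1,y0,y1=box; M[y0:y1,x0:x1]=m[y0:y1,x0:x1]
    uv=np.argwhere(M)[:,::-1]; X=onz(t,uv,.078)[:,:2]; print(n,len(uv),X.mean(0),cv2.minAreaRect(X.astype(np.float32)))
P=cloud(q);z=P[...,2]; m=np.zeros(z.shape,bool); m[180:220,222:300]=True; m&=(z>.05)&(z<.1)
print(cv2.minAreaRect(P[m][:,:2].astype(np.float32)))
```

```text
top [[222.6 226.3]
 [212.2 196.5]
 [180.3 191.2]
 [243.4 201.5]
 [165.5 230. ]
 [249.9 244.1]]
scene [[355.9 227.4]
 [345.3 250.9]
 [375.6 274.6]
 [319.1 225. ]
 [418.3 268.9]
 [342.4 207.9]]
222 226
355 228
top 46 [ 0.57741112 -0.24042779] ((0.5770778656005859, -0.2402421534061432), (0.01247526053339243, 0.07236389815807343), 41.11705780029297)
scene 64 [ 0.58166443 -0.23266367] ((0.5814008116722107, -0.23167958855628967), (0.020292777568101883, 0.071509949862957), 41.12533950805664)
((0.5402451157569885, -0.1950269341468811), (0.03185272589325905, 0.22460490465164185), 41.95771789550781)
```

View pics/c2.png

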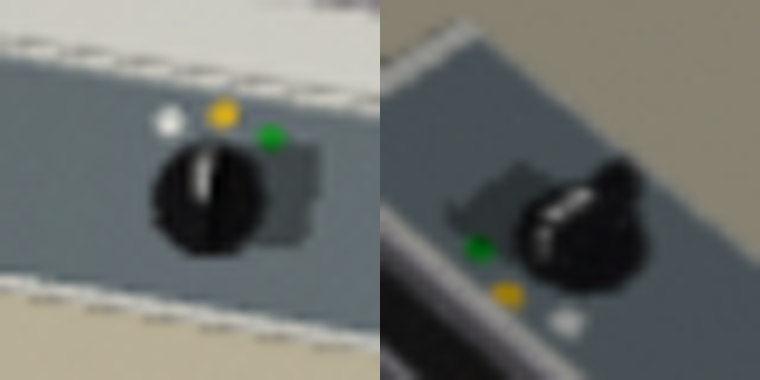

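Run:
```python
from h import *
s=load('top0'); q=load('scene0')
a0=np.deg2rad(-10.5); mx=np.array([np.cos(a0),np.sin(a0)]); my=np.array([-mx[1],mx[0]])
O=np.array([.517,.1985]); W=lambda x,y,z:np.r_[O+x/1e3*mx+y/1e3*my,z/1e3]
for n,t,(u,v),ox in(('top',s,(222,226),0),('scene',q,(355,228),380)):
  for j in(-.65,0,.65):
    L=[W(-54+r*np.cos(j),-55-r*np.sin(j),z) for r,z in((0,80),(20,80),(21,70))]
    print(n,j,((proj(t,L)-[u-20,v-20]+.5)*9.5+[ox,0]).round(0).tolist())
# rays for yellow/green dots in top -> heading
D=[]
for (x,y) in((170,122),(224,115),(272,137),(208,200)):
    D.append(onz(s,[(222-20+x/9.5-.5,226-20+y/9.5-.5)],.049)[0,:2])
print(np.array(D).round(4), [np.round(np.array([ (d-O)@mx,(d-O)@my])*1e3,1) for d in D])
# bar top from depth clouds
for n,t,(u,v) in(('top',s,(222,226)),('scene',q,(355,228))):
    P=cloud(t)[v-12:v+12,u-12:u+12].reshape(-1,3); k=P[(P[:,2]>.066)&(P[:,2]<.095)]; k=k[np.hypot(*(k[:,:2]-W(-54,-55,0)[:2]).T)<.035]
    print(n,len(k),k.mean(0),cv2.minAreaRect(k[:,:2].astype(np.float32)))
```

```text
top -0.65 [[200.0, 197.0], [177.0, 153.0], [179.0, 151.0]]
top 0 [[200.0, 197.0], [209.0, 148.0], [213.0, 145.0]]
top 0.65 [[200.0, 197.0], [237.0, 163.0], [242.0, 161.0]]
scene -0.65 [[583.0, 189.0], [575.0, 232.0], [571.0, 253.0]]
scene 0 [[583.0, 189.0], [541.0, 216.0], [536.0, 237.0]]
scene 0.65 [[583.0, 189.0], [524.0, 190.0], [518.0, 209.0]]
[[0.4843 0.1703]
 [0.4866 0.1484]
 [0.4774 0.1292]
 [0.4526 0.1555]] [array([-27. , -33.6]), array([-20.7, -54.8]), array([-26.3, -75.4]), array([-55.5, -54. ])]
top 45 [0.45478045 0.15218819 0.07850249] ((0.45522987842559814, 0.15375062823295593), (0.024598482996225357, 0.038706447929143906), 58.31785583496094)
scene 61 [0.45498347 0.15927848 0.07666641] ((0.45352187752723694, 0.1583395153284073), (0.013477938249707222, 0.0422254353761673), 77.69161224365234)
```

Knob is at joint 0 (yellow). Plan: rise, cross to above the knob, turn to ψ≈2.96 (keeps j6 in range for the knob turn).

{"name": "drive_tool", "arguments": {"commands": [[0,0,-1,0,0,0],[0,0,-1,0,0,0],[0.75,-0.855,0,0,0,0],[0.75,-0.855,0,0,0,0],[0.75,-0.855,0,0,0,0],[0.75,-0.855,0,0,0,0],[0.75,-0.855,0,0,0,0],[0.75,-0.855,0,0,0,0],[0.75,-0.855,0,0,0,0],[0.75,-0.855,0,0,0,0],[0.75,-0.855,0,0,0,0],[0.75,-0.855,0,0,0,0],[0.75,-0.855,0,0,0,0],[0.75,-0.855,0,0,0,0],[0.75,-0.855,0,0,0,0],[0.75,-0.855,0,0,0,0],[0.75,-0.855,0,0,0,0],[0.75,-0.855,0,0,0,0]], "gripper": 0.3}}

```text
time: 2.35
tool_pos: [0.4546, 0.1561, 0.2563]
ee_rot: [3.141, 0.001, 0.334]
wrist_force: [0.5, -0.7, -0.5]
width: 0.0659
finger_force: 0.0
```

{"name": "drive_tool", "arguments": {"commands": [[0,0,0,0,0,-1],[0,0,0,0,0,-1],[0,0,0,0,0,-1],[0,0,0,0,0,-1],[0,0,0,0,0,-1],[0,0,0,0,0,-1],[0,0,0,0,0,-1],[0,0,0,0,0,-1],[0,0,0,0,0,-1],[0,0,0,0,0,-1],[0,0,0,0,0,-1],[0,0,0,0,0,-1],[0,0,0,0,0,-1]]}}

```text
time: 3.98
tool_pos: [0.4542, 0.1546, 0.2562]
ee_rot: [-3.14, 0.0, 1.637]
wrist_force: [-0.4, -0.1, -0.4]
width: 0.0656
finger_force: 0.0
```

{"name": "drive_tool", "arguments": {"commands": [[0,0,0,0,0,-1],[0,0,0,0,0,-1],[0,0,0,0,0,-1],[0,0,0,0,0,-1],[0,0,0,0,0,-1],[0,0,0,0,0,-1],[0,0,0,0,0,-1],[0,0,0,0,0,-1],[0,0,0,0,0,-1],[0,0,0,0,0,-1],[0,0,0,0,0,-1],[0,0,0,0,0,-1],[0,0,0,0,0,-1],[0,0,0,0,0,0],[0,0,0,0,0,0]]}}

```text
time: 5.85
tool_pos: [0.4543, 0.1546, 0.2565]
ee_rot: [-3.141, -0.001, 2.932]
wrist_force: [0.0, -0.2, -0.0]
width: 0.0657
finger_force: 0.0
```

Run:
```python
from h import *
s=snap('top','top1'); q=snap('scene','scene1'); o=get_obs(); print(o['tool_pos'],o['ee_rot'],o['time'],o['width'],o['joint_positions'])
print(proj(s,[o['tool_pos']]),proj(q,[o['tool_pos']]))
# rack, unoccluded? refine again with both clouds
for n,t,b in(('top',s,(288,345,175,230)),('scene',q,(222,300,180,220))):
    P=cloud(t);z=P[...,2];m=np.zeros(z.shape,bool);x0,x1,y0,y1=b;m[y0:y1,x0:x1]=1;m&=(z>.045)&(z<.1)
    print(n,m.sum(),cv2.minAreaRect(P[m][:,:2].astype(np.float32)))
cv2.imwrite('pics/c3.png',cv2.resize(q['image'][120:300,220:440],None,fx=3,fy=3))
```

```text
[0.45434368 0.15459838 0.25669054] [-3.14141708e+00 -2.72045646e-04  2.93293614e+00] 5.95 0.06598451251590015 [ 2.09807954e-01 -7.11262207e-02  1.37349530e+00 -5.17355872e-05
  1.83954349e+00 -1.15234561e+00]
[[215.35945873 226.60944879]] [[363.82777951 187.70323413]]
top 220 ((0.5415058135986328, -0.2005937695503235), (0.023970577865839005, 0.22640717029571533), 42.1623420715332)
scene 427 ((0.541047990322113, -0.19482046365737915), (0.030886981636285782, 0.22551952302455902), 42.04915237426758)
```

View pics/c3.png

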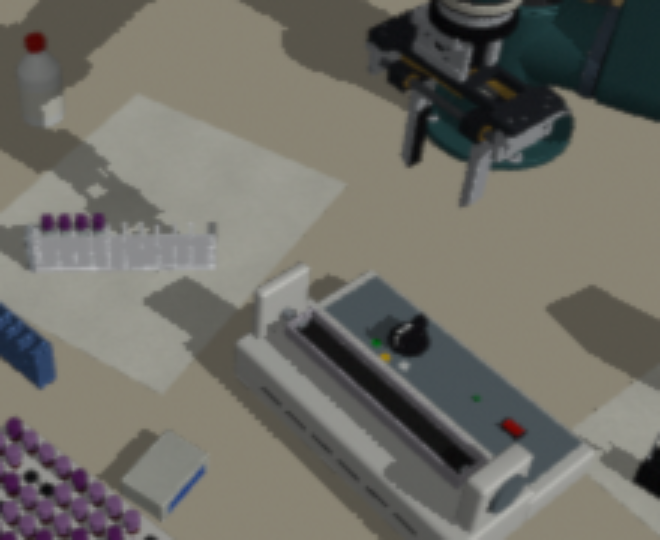

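The gripper hangs above the knob at crop (410,335), and the pointer is still at yellow. Descend, grip.

{"name": "drive_tool", "arguments": {"commands": [[0,0,0.8,0,0,-0.27],[0,0,0.8,0,0,0],[0,0,0.8,0,0,0],[0,0,0.8,0,0,0],[0,0,0.8,0,0,0],[0,0,0.5,0,0,0],[0,0,0.34,0,0,0],[0,0,0,0,0,0],[0,0,0,0,0,0]]}}

```text
time: 7.08
tool_pos: [0.4552, 0.1548, 0.0643]
ee_rot: [3.141, 0.002, 2.961]
wrist_force: [-0.2, 0.7, -0.0]
width: 0.0657
finger_force: 0.0
```

{"name": "drive_tool", "arguments": {"commands": [[0,0,0,0,0,0],[0,0,0,0,0,0],[0,0,0,0,0,0],[0,0,0,0,0,0],[0,0,0,0,0,0],[0,0,0,0,0,0],[0,0,0,0,0,0],[0,0,0,0,0,0]], "gripper": 1}}

```text
time: 8.07
tool_pos: [0.4544, 0.1546, 0.0633]
ee_rot: [-3.142, 0.0, 2.961]
wrist_force: [0.7, -0.1, 0.4]
width: 0.0004
finger_force: 0.0
```

Missed the bar (width 0); look.

Run:
```python
from h import *
q=snap('scene','scene2');s=snap('top','top2'); print(proj(q,[get_obs()['tool_pos']]),proj(s,[get_obs()['tool_pos']]))
cv2.imwrite('pics/c4.png',np.hstack([cv2.resize(q['image'][180:260,310:390],(400,400),interpolation=cv2.INTER_CUBIC),cv2.resize(s['image'][186:266,182:262],(400,400),interpolation=cv2.INTER_CUBIC)]))
```

```text
[[355.17620707 230.90898571]] [[223.12198376 226.09080827]]
```

View pics/c4.png

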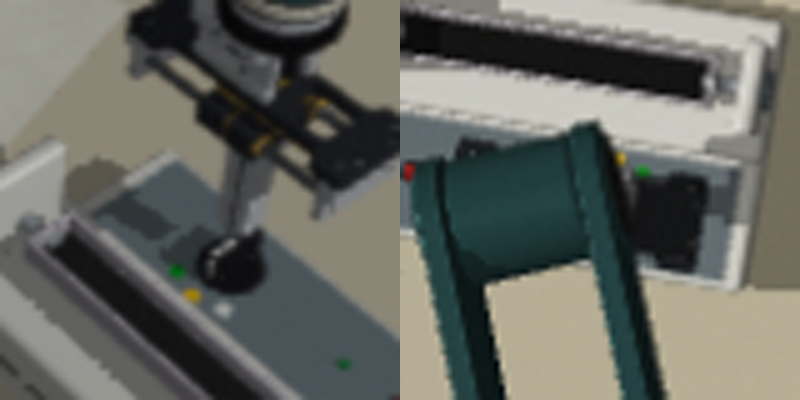

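Run:
```python
from h import *
a=np.deg2rad(-10.5); mx=np.array([np.cos(a),np.sin(a)]); my=np.array([-mx[1],mx[0]]);O=np.array([.517,.1985])
for f in('scene0','scene2'):
    q=load(f); P=cloud(q); print(f)
    for v in range(210,244,2):
        print(v,' '.join('%4d,%4d,%3d'%tuple(np.r_[(p[:2]-O)@mx,(p[:2]-O)@my,p[2]]*1e3) for p in P[v,350:366:2]))
```

```text
scene0
210 -157,-171,  0 -162,-166,  0 -170,-163, -2 -173,-156,  0 -179,-152,  0 -183,-146,  2 -191,-143,  0 -196,-139,  0
212 -148,-163,  0 -153,-158,  1 -159,-153,  1 -165,-149,  0 -174,-147, -3 -179,-142, -2 -183,-136,  0 -187,-130,  1
214 -141,-155,  1 -146,-151,  1 -151,-146,  2 -158,-142,  1 -163,-137,  2 -171,-135, -1 -175,-128,  1 -180,-124,  1
216  -97,-119, 50 -104,-117, 47 -146,-140,  0 -150,-134,  2 -157,-131,  0 -165,-128, -2 -169,-123, -1 -175,-118,  0
218  -94,-116, 45  -95,-109, 50 -102,-105, 48 -144,-128,  0 -152,-126, -2 -156,-120,  0 -160,-114,  1 -167,-111,  0
220  -84,-107, 49  -90,-103, 49  -95, -99, 48 -103, -96, 45 -141,-116,  3 -150,-114, -1 -155,-109, -1 -163,-106, -4
222  -79,-102, 47  -82, -95, 50  -90, -94, 46  -90, -85, 53 -101, -85, 47 -141,-106,  0 -148,-102, -1 -155, -99, -2
224  -70, -93, 50  -78, -91, 46  -84, -87, 46  -89, -82, 47  -92, -77, 50  -74, -56, 81 -141, -96,  0 -143, -89,  3
226  -68, -89, 45  -71, -84, 48  -76, -80, 48  -81, -75, 48  -64, -55, 78  -69, -51, 79  -73, -46, 80 -103, -59, 47
228  -63, -84, 43  -57, -72, 58  -46, -55, 81  -5
[... 1504 characters left out ...]
-62,113  -47, -55,120  -46, -47,127  -47, -40,132  -55, -38,128 -162,-106, -3
222  -77,-100, 49  -83, -96, 49  -46, -61,105  -46, -53,112  -46, -45,119  -50, -40,121  -61, -41,112 -155, -99, -2
224  -70, -93, 50  -76, -89, 49  -46, -59, 98  -47, -52,103  -46, -43,111  -53, -41,109  -62, -40,103 -148, -92, -2
226  -63, -86, 51  -71, -84, 47  -77, -81, 46  -45, -49, 97  -47, -43,101  -68, -50, 79  -73, -46, 80 -102, -59, 49
228  -58, -80, 50  -59, -74, 55  -50, -59, 75  -53, -53, 78  -54, -46, 83  -65, -46, 76  -74, -45, 70  -95, -52, 49Traceback (most recent call last):
  File "<stdin>", line 6, in <module>
  File "<stdin>", line 6, in <genexpr>
ValueError: cannot convert float NaN to integer
```

Run:
```python
from h import *
a=np.deg2rad(-10.5); mx=np.array([np.cos(a),np.sin(a)]); my=np.array([-mx[1],mx[0]])
q=load('scene1');P=cloud(q)
T=np.array([.4543,.1546]); d=P[...,:2]-T; k=(np.abs(d@mx)<.03)&(np.abs(d@my)<.07)&(P[...,2]>.2)&(P[...,2]<.36)
for lo in(-.06,.0):
    j=k&(d@my>lo)&(d@my<lo+.06); z=P[j]; w=np.argsort(z[:,2])[:12]; print(np.c_[(z[w,:2]-T)@mx,(z[w,:2]-T)@my,z[w,2]].round(3).tolist())
```

```text
[[-0.004, -0.033, 0.285], [0.002, -0.031, 0.285], [0.006, -0.032, 0.287], [0.005, -0.037, 0.287], [-0.009, -0.03, 0.288], [0.009, -0.033, 0.288], [-0.006, -0.032, 0.289], [0.003, -0.031, 0.29], [0.006, -0.032, 0.291], [-0.008, -0.03, 0.292], [-0.0, -0.031, 0.292], [0.007, -0.036, 0.293]]
[[0.007, 0.039, 0.289], [0.009, 0.038, 0.289], [0.006, 0.034, 0.291], [0.01, 0.037, 0.293], [0.009, 0.044, 0.294], [0.009, 0.04, 0.294], [0.004, 0.035, 0.296], [0.004, 0.046, 0.296], [-0.008, 0.046, 0.296], [-0.003, 0.047, 0.296], [-0.0, 0.046, 0.297], [0.009, 0.043, 0.297]]
```

Depth shows the real fingertips about 27 mm higher than the reported TCP, so they closed above the bar. Reopen, then descend another 27 mm in small steps, watching force.

{"name": "drive_tool", "arguments": {"commands": [[0,0,0,0,0,0],[0,0,0,0,0,0],[0,0,0,0,0,0],[0,0,0,0,0,0],[0,0,0.2,0,0,0],[0,0,0.2,0,0,0],[0,0,0.15,0,0,0],[0,0,0,0,0,0]], "gripper": 0.4}}

```text
time: 9.18
tool_pos: [0.4537, 0.1544, 0.0403]
ee_rot: [-3.141, -0.002, 2.961]
wrist_force: [0.2, -0.5, 0.5]
width: 0.0561
finger_force: 0.0
```

Run:
```python
from h import *
q=snap('scene','scene3');P=cloud(q);o=get_obs();print(o['tool_pos'],o['wrist_force'],o['width'])
a=np.deg2rad(-10.5); mx=np.array([np.cos(a),np.sin(a)]); my=np.array([-mx[1],mx[0]])
T=np.array(o['tool_pos'][:2]); d=P[...,:2]-T; k=(np.abs(d@mx)<.015)&(np.abs(d@my)>.02)&(np.abs(d@my)<.06)&(P[...,2]>.065)&(P[...,2]<.14)
for lo in(-.06,.0):
    j=k&(d@my>lo)&(d@my<lo+.06); z=P[j]; w=np.argsort(z[:,2])[:10]; print(np.c_[(z[w,:2]-T)@mx,(z[w,:2]-T)@my,z[w,2]].round(3).tolist())
```

```text
[0.45415357 0.15451332 0.04083155] [-0.09854648 -0.88377008  0.3406662 ] 0.05644822561095338
[[0.002, -0.028, 0.069], [0.005, -0.029, 0.07], [-0.006, -0.026, 0.07], [-0.001, -0.026, 0.073], [0.007, -0.032, 0.074], [0.006, -0.029, 0.076], [-0.002, -0.028, 0.076], [-0.009, -0.026, 0.077], [0.005, -0.026, 0.077], [-0.003, -0.025, 0.078]]
[[0.003, 0.029, 0.067], [0.006, 0.034, 0.074], [-0.01, 0.04, 0.077], [-0.004, 0.041, 0.077], [0.006, 0.034, 0.078], [0.009, 0.04, 0.081], [0.001, 0.041, 0.081], [0.007, 0.042, 0.082], [0.007, 0.038, 0.083], [0.006, 0.041, 0.084]]
```

{"name": "drive_tool", "arguments": {"commands": [[0,0,0.1,0,0,0],[0,0,0,0,0,0],[0,0,0,0,0,0],[0,0,0,0,0,0],[0,0,0,0,0,0],[0,0,0,0,0,0],[0,0,0,0,0,0]], "gripper": 1}}

```text
time: 10.1
tool_pos: [0.4546, 0.1549, 0.0374]
ee_rot: [3.141, 0.0, 2.961]
wrist_force: [0.8, 1.6, 0.7]
width: 0.0117
finger_force: 30.0
```

Gripped (12 mm, 30 N). Turn clockwise 0.65.

{"name": "drive_tool", "arguments": {"commands": [[0,0,0,0,0,0.7],[0,0,0,0,0,0.7],[0,0,0,0,0,0.7],[0,0,0,0,0,0.7],[0,0,0,0,0,0.7],[0,0,0,0,0,0.7],[0,0,0,0,0,0.7],[0,0,0,0,0,0.7],[0,0,0,0,0,0.7],[0,0,0,0,0,0.3],[0,0,0,0,0,0],[0,0,0,0,0,0]]}}

```text
time: 11.6
tool_pos: [0.4543, 0.1544, 0.0374]
ee_rot: [-3.141, 0.0, 2.301]
wrist_force: [-1.8, -0.4, 2.5]
width: 0.0117
finger_force: 30.0
```

{"name": "drive_tool", "arguments": {"commands": [[0,0,0,0,0,0],[0,0,0,0,0,0],[0,0,0,0,0,0],[0,0,0,0,0,0],[0,0,0,0,0,0],[0,0,-0.7,0,0,0],[0,0,-1,0,0,0],[0,0,-1,0,0,0],[0,0,-1,0,0,0],[0,0,-1,0,0,0],[0,0,-0.7,0,0,0],[0,0,0,0,0,0]], "gripper": 0.4}}

```text
time: 13.1
tool_pos: [0.4557, 0.1549, 0.2559]
ee_rot: [3.137, 0.003, 2.301]
wrist_force: [-0.3, 0.0, -1.2]
width: 0.0565
finger_force: 0.0
```

Run:
```python
from h import *
q=snap('scene','scene4'); s=snap('top','top4')
cv2.imwrite('pics/c5.png',np.hstack([cv2.resize(q['image'][208:248,335:375],(400,400),interpolation=cv2.INTER_CUBIC),cv2.resize(s['image'][206:246,202:242],(400,400),interpolation=cv2.INTER_CUBIC)]))
```

```text
(no output)
```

View pics/c5.png

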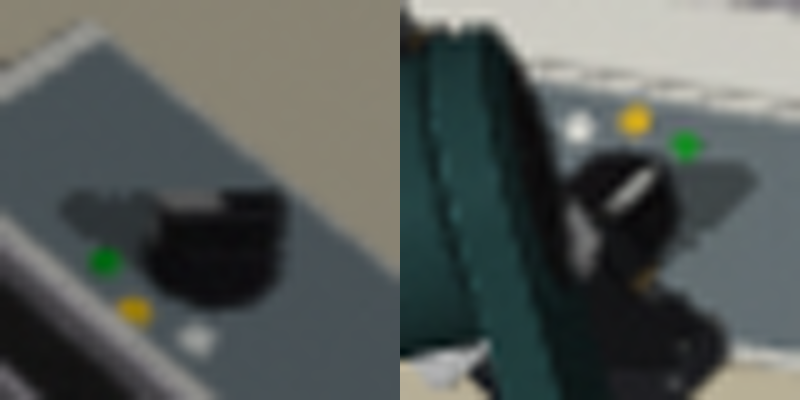

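The pointer is at green: line (610,205)→(655,170), green dot (687,147). Next, move over the rack's balance point at (0.571,-0.233).

{"name": "drive_tool", "arguments": {"commands": [[-0.765,-0.357,0,0,0,0],[-0.765,-0.357,0,0,0,0],[-0.765,-0.357,0,0,0,0],[-0.765,-0.357,0,0,0,0],[-0.765,-0.357,0,0,0,0],[-0.765,-0.357,0,0,0,0],[-0.765,-0.357,0,0,0,0],[-0.765,-0.357,0,0,0,0],[-0.765,-0.357,0,0,0,0],[-0.765,-0.357,0,0,0,0],[-0.765,-0.357,0,0,0,0],[-0.765,-0.357,0,0,0,0],[0,0,1,0,0,0],[0,0,1,0,0,0],[0,0,0.9,0,0,0],[0,0,0,0,0,0],[0,0,0,0,0,0]]}}

```text
time: 15.32
tool_pos: [0.5717, -0.2333, 0.1376]
ee_rot: [-3.142, 0.0, 2.301]
wrist_force: [0.5, 0.1, 0.1]
width: 0.0561
finger_force: 0.0
```

```bash
cat > tip.py <<'E'
from h import *
import sys
q=snap('scene',sys.argv[1]);P=cloud(q);o=get_obs();T=np.array(o['tool_pos']);y=o['ee_rot'][2];print(T,o['ee_rot'],o['width'],o['time'])
X=np.array([np.cos(y),np.sin(y)]);Y=np.array([X[1],-X[0]]); d=P[...,:2]-T[:2]
L=np.stack([d@X,d@Y,P[...,2]-T[2]],-1); np.save('L.npy',L)
for sg in(-1,1):
    k=(np.abs(L[...,0])<.015)&(sg*L[...,1]>.02)&(sg*L[...,1]<.05)&(L[...,2]>.015)&(L[...,2]<.1); z=L[k]; 
    w=np.argsort(z[:,2])[:6]; print('finger',sg,z[w].round(3).tolist(), 'ctr x',(z[:,0].min()+z[:,0].max())/2,'y range',z[:,1].min(),z[:,1].max())
# rack in tool frame
k=(np.abs(L[...,1])<.03)&(np.abs(L[...,0])<.2)&(P[...,2]>.03)&(P[...,2]<.1)
r=L[k]; print('rack',cv2.minAreaRect(r[:,:2].astype(np.float32)))
E
python3 tip.py scene5
python3 - <<'E'
import sys; sys.path.insert(0,'.')
from h import *
q=load('scene5'); cv2.imwrite('pics/c6.png',cv2.resize(q['image'][130:250,180:340],None,fx=5,fy=5,interpolation=cv2.INTER_CUBIC))
E
```

```text
[ 0.57235864 -0.23365659  0.13888897] [3.14078802e+00 2.41675706e-03 2.30087388e+00] 0.05611202850915897 15.375
finger -1 [[0.007, -0.03, 0.026], [0.007, -0.03, 0.031], [0.011, -0.023, 0.032], [0.011, -0.025, 0.035]] ctr x 0.008943086997027222 y range -0.030289543894153368 -0.023050957238484267
finger 1 [[0.004, 0.036, 0.035], [0.008, 0.04, 0.038], [-0.002, 0.04, 0.038], [-0.002, 0.037, 0.04], [0.002, 0.042, 0.04], [-0.005, 0.043, 0.041]] ctr x 0.0038213504259431612 y range 0.033824194832947546 0.04557790004724491
rack ((-0.007593825459480286, 0.003901129588484764), (0.03897479921579361, 0.3407348096370697), 88.28360748291016)
```

View pics/c6.png

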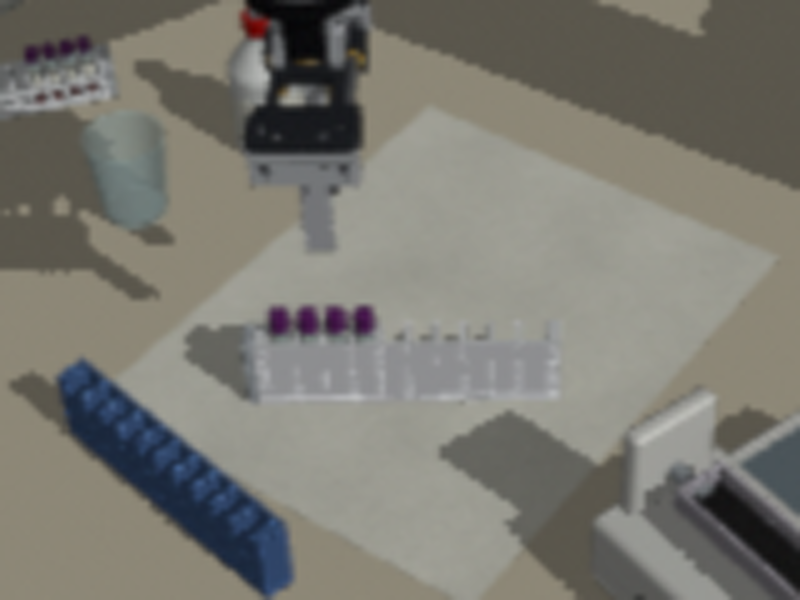

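Image shows the finger above the rack, near cap 2–3 (caps at 278–365,320). Descend partway and check.

{"name": "drive_tool", "arguments": {"commands": [[0,0,0.75,0,0,-0.05],[0,0,0.75,0,0,0],[0,0,0.75,0,0,0],[0,0,0.5,0,0,0],[0,0,0.2,0,0,0],[0,0,0,0,0,0],[0,0,0,0,0,0]]}}

```text
time: 16.25
tool_pos: [0.5726, -0.2339, 0.0209]
ee_rot: [3.141, 0.003, 2.306]
wrist_force: [-0.2, -0.7, 0.1]
width: 0.0562
finger_force: 0.0
```

```bash
python3 tip.py scene6
python3 - <<'E'
import sys; sys.path.insert(0,'.')
from h import *
q=load('scene6'); o=get_obs();T=o['tool_pos']
h=cv2.cvtColor(q['image'],cv2.COLOR_BGR2HSV); m=cv2.inRange(h,(130,70,30),(170,255,255)); M=np.zeros_like(m); M[180:205,225:262]=m[180:205,225:262]
print(proj(q,[T,np.array(T)+[0,0,.06]]).round(1)); u=np.argwhere(M); print(u.min(0),u.max(0),np.bincount(u[:,1])[225:])
s=snap('top','top6'); cv2.imwrite('pics/c7.png',np.hstack([cv2.resize(q['image'][150:220,220:300],(480,420),interpolation=cv2.INTER_CUBIC),cv2.resize(s['image'][165:235,285:335],(300,420),interpolation=cv2.INTER_CUBIC)]))
E
```

```text
[ 0.57260284 -0.23380941  0.02087695] [3.14070222e+00 2.65984472e-03 2.30584203e+00] 0.056772189704680405 16.3
finger -1 [[0.001, -0.031, 0.098], [0.008, -0.031, 0.098]] ctr x 0.00407342790290777 y range -0.030957242487047225 -0.0306872815150748
finger 1 [[0.007, 0.036, 0.035], [0.003, 0.039, 0.038], [0.007, 0.034, 0.038], [0.011, 0.042, 0.041], [-0.003, 0.042, 0.041], [0.0, 0.042, 0.041]] ctr x 0.003275387621679441 y range 0.02852356348711685 0.04503143747992515
rack ((-0.007277056574821472, 0.008649269118905067), (0.04032289236783981, 0.3403817117214203), 89.14429473876953)
[[246.3 203.7]
 [245.2 191.8]]
[195 235] [196 253] [0 0 0 0 0 0 0 0 0 0 2 1 0 0 0 1 1 0 0 0 0 0 0 0 0 0 1 2 2]
```

View pics/c7.png

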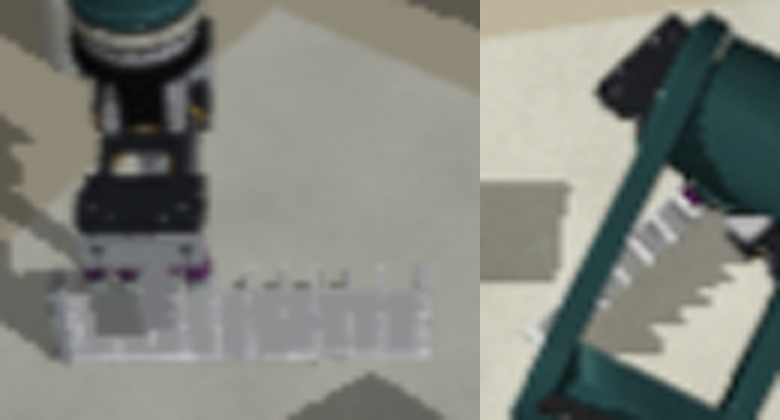

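Run:
```python
from h import *
L=np.load('L.npy'); q=load('scene6'); z=L[...,2]+.0209
# front face: rows 202-208
for v in (200,203,206,208):
    r=L[v,220:300]; k=(np.abs(r[:,1])<.03)&(z[v,220:300]>.008)&(z[v,220:300]<.07)
    print(v,np.flatnonzero(k)[[0,-1]]+220,r[k][[0,-1]].round(4).tolist(),'y med',np.median(r[k][:,1]).round(4))
# finger front: back face of +y finger
k=(L[...,1]>.024)&(L[...,1]<.06)&(np.abs(L[...,0])<.02)&(z>.05)&(z<.09)
for v in np.unique(np.nonzero(k)[0]):
    c=np.flatnonzero(k[v]); print(v,c.min(),c.max(),L[v,c.min()].round(4),L[v,c.max()].round(4))
```

```text
200 [229 291] [[-0.0595, 0.009, 0.0292], [0.1625, 0.0073, 0.0237]] y med 0.0122
203 [229 291] [[-0.0604, 0.0123, 0.0173], [0.1625, 0.0129, 0.014]] y med 0.0121
206 [229 291] [[-0.062, 0.0115, 0.001], [0.1627, 0.0126, -0.0018]] y med 0.0124
208 [230 289] [[-0.0589, 0.0146, -0.0063], [0.1555, 0.0132, -0.0115]] y med 0.0128
198 248 248 [0.0124 0.04   0.0686] [0.0124 0.04   0.0686]
199 243 248 [-0.005   0.0412  0.0652] [0.0121 0.0405 0.0642]
200 243 248 [-0.0056  0.0398  0.059 ] [0.012  0.0419 0.0608]
201 243 248 [-0.006   0.0395  0.0537] [0.0112 0.0378 0.0517]
202 243 248 [-0.0063  0.0395  0.0488] [0.0108 0.0368 0.0458]
203 244 248 [-0.0031  0.0406  0.0449] [0.0108 0.0396 0.0436]
204 244 248 [-0.0032  0.0421  0.0415] [0.0108 0.0423 0.0414]
```

Rack is centred laterally (0.2 mm). Shift +4 mm along the tool x, descend 25 mm, grip.

{"name": "drive_tool", "arguments": {"commands": [[0.1,0,0,0,0,0],[0,0,0.3,0,0,0],[0,0,0.3,0,0,0],[0,0,0,0,0,0],[0,0,0,0,0,0]]}}

```text
time: 16.98
tool_pos: [0.5688, -0.2303, -0.0051]
ee_rot: [-3.141, -0.0, 2.306]
wrist_force: [0.4, -0.1, 0.4]
width: 0.0562
finger_force: 0.0
```

{"name": "drive_tool", "arguments": {"commands": [[0,0,0,0,0,0],[0,0,0,0,0,0],[0,0,0,0,0,0],[0,0,0,0,0,0],[0,0,0,0,0,0],[0,0,0,0,0,0],[0,0,0,0,0,0]], "gripper": 1}}

```text
time: 17.85
tool_pos: [0.5692, -0.2302, -0.0045]
ee_rot: [3.141, 0.0, 2.306]
wrist_force: [0.1, 0.0, 0.8]
width: 0.0238
finger_force: 30.0
```

{"name": "drive_tool", "arguments": {"commands": [[0,0,-0.1,0,0,0],[0,0,-0.2,0,0,0],[0,0,-0.4,0,0,0],[0,0,-0.3,0,0,0],[0,0,0,0,0,0],[0,0,0,0,0,0],[0,0,0,0,0,0]]}}

```text
time: 18.73
tool_pos: [0.5684, -0.2301, 0.0345]
ee_rot: [-3.141, -0.001, 2.306]
wrist_force: [0.2, -0.3, -3.4]
width: 0.0239
finger_force: 30.0
```

```bash
python3 tip.py scene7
python3 - <<'E'
from h import *
o=get_obs(); print(o['wrist_force'],o['wrist_torque'],o['width'],o['finger_force'])
L=np.load('L.npy'); T=o['tool_pos'][2]; z=L[...,2]+T
k=(np.abs(L[...,0]-.05)<.14)&(np.abs(L[...,1]-.012)<.008)&(z>.015)&(z<.14); k[:170]=0
# bottom edge of front face per column
p=[]
for c in range(225,300):
    v=np.flatnonzero(k[:,c]); 
    if len(v)>5: p.append([*L[v[-1],c,:2],z[v[-1],c],z[v,c].min(),np.median(L[v,c,1])])
p=np.array(p); print(len(p),np.polyfit(p[:,0],p[:,2],1),p[:,2].mean(),p[[0,-1]].round(3).tolist(),'yaw',np.polyfit(p[:,0],p[:,4],1))
E
```

```text
[ 0.56844135 -0.23005315  0.03450779] [-3.14105641e+00 -1.29138351e-03  2.30582624e+00] 0.023606385408496425 18.775
[ 0.14106485 -0.04770783 -1.82847124] [-0.03199067 -0.12928594 -0.02406748] 0.023606385408496425 29.999093413352966
60 [-0.00922347  0.0414351 ] 0.0409792017737795 [[-0.067, 0.014, 0.064, 0.064, 0.012], [0.16, 0.012, 0.043, 0.043, 0.011]] yaw [0.0009961  0.01159395]Traceback (most recent call last):
  File "tip.py", line 8, in <module>
    w=np.argsort(z[:,2])[:6]; print('finger',sg,z[w].round(3).tolist(), 'ctr x',(z[:,0].min()+z[:,0].max())/2,'y range',z[:,1].min(),z[:,1].max())
                                                                                 ~~~~~~~~~~^^
    return umr_minimum(a, axis, None, out, keepdims, initial, where)
ValueError: zero-size array to reduction operation minimum which has no identity
```

Lifted, level (fit slope −0.009), grip at the balance point. Raise, turn, carry to the cradle.

{"name": "drive_tool", "arguments": {"commands": [[0,0,-0.5,0,0,0],[0,0,-0.8,0,0,0],[0,0,-0.8,0,0,0],[0,0,-0.8,0,0,0],[0,0,-0.5,0,0,0],[0,0,0,0,0,0.4],[0,0,0,0,0,0.7],[0,0,0,0,0,0.8],[0,0,0,0,0,0.8],[0,0,0,0,0,0.8],[0,0,0,0,0,0.8],[0,0,0,0,0,0.8],[0,0,0,0,0,0.8],[0,0,0,0,0,0.8],[0,0,0,0,0,0.8],[0,0,0,0,0,0.8],[0,0,0,0,0,0.5],[0,0,0,0,0,0.38],[0,0,0,0,0,0]]}}

```text
time: 21.15
tool_pos: [0.5687, -0.2302, 0.1707]
ee_rot: [-3.141, -0.0, 1.388]
wrist_force: [-0.2, -1.0, -1.6]
width: 0.0237
finger_force: 30.0
```

{"name": "drive_tool", "arguments": {"commands": [[0.35,-0.08,0,0,0,0],[0.6,-0.13,0,0,0,0],[0.7,-0.15,0,0,0,0],[0.7,-0.15,0,0,0,0],[0.7,-0.15,0,0,0,0],[0.7,-0.15,0,0,0,0],[0.7,-0.15,0,0,0,0],[0.7,-0.15,0,0,0,0],[0.7,-0.15,0,0,0,0],[0.7,-0.15,0,0,0,0],[0.7,-0.15,0,0,0,0],[0.7,-0.15,0,0,0,0],[0.7,-0.15,0,0,0,0],[0.5,-0.11,0,0,0,0],[0.3,-0.06,0,0,0,0],[0.1,-0.04,0,0,0,0],[0,0,0,0,0,0],[0,0,0,0,0,0]]}}

```text
time: 23.4
tool_pos: [0.5572, 0.1595, 0.1712]
ee_rot: [3.142, 0.0, 1.387]
wrist_force: [-0.0, 1.2, -2.1]
width: 0.0237
finger_force: 30.0
```

```bash
cat > fin.py <<'E'
from h import *
import sys
o=get_obs(); T=np.array(o['tool_pos']); print(T,o['ee_rot'],o['width'],o['time'],o['wrist_force'])
a=np.deg2rad(-10.5); mx=np.array([np.cos(a),np.sin(a)]); my=np.array([-mx[1],mx[0]]);B=np.array([.566,.1894])
print('tcp in mixer rel bed',(T[:2]-B)@mx,(T[:2]-B)@my)
# cradle lips from unobstructed early pictures (z .098-.115)
for f in('scene0','top0'):
    P=cloud(load(f)); d=P[...,:2]-B; X=d@mx;Y=d@my;z=P[...,2]; k=(np.abs(X)<.03)&(np.abs(Y)<.11)&(z>.1)&(z<.113)
    for sg in(-1,1):
        j=k&(sg*X>.008); 
        if j.sum()>10: print(f,'lip',sg,j.sum(),np.median(X[j]),np.polyfit(Y[j],X[j],1))
    j=(np.abs(X)<.012)&(np.abs(Y)<.15)&(z>.098)&(z<.113); print(f,'end lips Y',np.sort(Y[j])[[0,-1]] if j.any() else None)
    j=(np.abs(X)<.03)&(np.abs(Y)>.125)&(np.abs(Y)<.175)&(z>.134)&(z<.146); print(f,'cheeks Y',[ (Y[j&(Y*g>0)].min(),Y[j&(Y*g>0)].max()) for g in(-1,1)])
    j=(np.abs(Y)>.125)&(np.abs(Y)<.175)&(z>.136)&(z<.144); print(f,'cheek X',X[j].min(),X[j].max())
q=snap('scene',sys.argv[1]); P=cloud(q); d=P[...,:2]-B; X=d@mx;Y=d@my;z=P[...,2]
k=(np.abs(X-.013)<.012)&(np.abs(Y)<.13)&(z>.12)&(z<.26); p=[]
for c in range(q['image'].shape[1]):
    v=np.flatnonzero(k[:,c])
    if len(v)>6: v=v[-12:]; p.append([np.median(X[v,c]),np.median(Y[v,c]),z[v[-1],c],c])
p=np.array(p); print(len(p),'front face X fit',np.polyfit(p[:,1],p[:,0],1),'Y ends',p[:,1].min(),p[:,1].max(),'bottom',np.polyfit(p[:,1],p[:,2],1))
E
python3 fin.py scene8
```

```text
[0.55716628 0.15954579 0.17124507] [3.14150741e+00 4.29295493e-04 1.38664189e+00] 0.023687881253049242 23.4 [-0.04004651  1.15181477 -2.136508  ]
tcp in mixer rel bed -0.0032453039163909863 -0.030964113941625678
scene0 lip -1 151 -0.018634234203147054 [ 0.00226713 -0.0186822 ]
scene0 lip 1 142 0.01729034996039226 [0.00381705 0.01709014]
scene0 end lips Y [-0.14564312  0.12733857]
scene0 cheeks Y [(np.float64(-0.15740422866616902), np.float64(-0.1401728949313153)), (np.float64(0.13909404765269986), np.float64(0.16937428245562083))]
scene0 cheek X -0.37933962689446377 0.03467690464899824
top0 lip -1 68 -0.01713089653274675 [ 0.00788604 -0.01615782]
top0 lip 1 90 0.017030228571134884 [0.00472757 0.016094  ]
top0 end lips Y [-0.14146024  0.1391572 ]
top0 cheeks Y [(np.float64(-0.1688159716049631), np.float64(-0.1467767889703322)), (np.float64(0.13549414910868235), np.float64(0.16767433097541198))]
top0 cheek X -0.3399987888043843 0.03528500023876094
53 front face X fit [-0.0224728   0.00882277] Y ends -0.088846492096289 0.1268620271673619 bottom [0.0319719  0.17696084]
```

{"name": "drive_tool", "arguments": {"commands": [[-0.2,0.04,0,0,0,0.04],[-0.175,0.04,0,0,0,0],[0,0,0.3,0,0,0],[0,0,0.4,0,0,0],[0,0,0.3,0,0,0],[0,0,0,0,0,0],[0,0,0,0,0,0],[0,0,0,0,0,0]]}}

```text
time: 24.45
tool_pos: [0.5579, 0.1452, 0.1321]
ee_rot: [3.14, -0.0, 1.384]
wrist_force: [-0.1, -0.4, -3.3]
width: 0.0238
finger_force: 30.0
```

```bash
sed -i 's/<.13)&(z>.12)/<.15)\&(z>.12)/; s/X-.013)<.012/X-.012)<.007/' fin.py; python3 fin.py scene9 | grep -v 0\
python3 - <<'E'
from h import *
q=load('scene9'); s=snap('top','top9')
print(get_obs()['wrist_torque'])
cv2.imwrite('pics/c8.png',np.hstack([cv2.resize(q['image'][170:310,290:420],(520,560),interpolation=cv2.INTER_CUBIC),cv2.resize(s['image'][160:260,160:260],(280,280))[[*range(280)]+[0]*280]]))
E
```

```text
tcp in mixer rel bed 0.00011012423393566507 -0.044940758665583634
42 front face X fit [-0.00087024  0.01038344] Y ends -0.06435146402776169 0.11236263512364171 bottom [0.03101718 0.13801279]
[ 0.05364184 -0.0688158  -0.04203363]
```

View pics/c8.png

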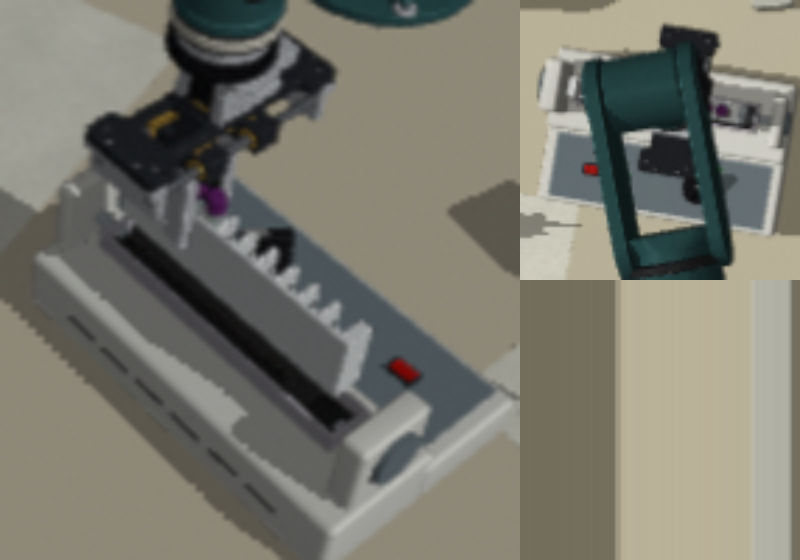

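The rack hangs parallel over the trough, in line with it. Check levelness and end position by casting rays onto the rack's front plane.

Run:
```python
from h import *
q=load('scene9'); P=cloud(q)
a=np.deg2rad(-10.75); mx=np.array([np.cos(a),np.sin(a)]); my=np.array([-mx[1],mx[0]]);B=np.array([.566,.1894])
d=P[...,:2]-B; X=d@mx;Y=d@my;z=P[...,2]
o,D=ray(q,np.stack(np.meshgrid(np.arange(560),np.arange(420)),-1).reshape(-1,2)); n=np.r_[mx,0]; lam=(.0115-(o[:2]-B)@mx)/(D@n); H=(o+D*lam[:,None]).reshape(420,560,3); HY=(H[...,:2]-B)@my
on=(np.abs(X-.0115)<.009)&(z>.125)&(z<.2)&(Y<.15)&(Y>-.15)
for f in('bot','top'):
    r=[]
    for c in range(330,385):
        v=np.flatnonzero(on[:,c])
        if len(v)>8: w=v[-1]+.5 if f=='bot' else v[0]-.5; w0=v[-1] if f=='bot' else v[0]; r.append([HY[w0,c],H[w0,c,2]])
    r=np.array(r); r=r[(r[:,0]>-.03)&(r[:,0]<.105)]; print(f,len(r),np.polyfit(r[:,0],r[:,1],1),r[::6].round(3).tolist())
for zz in(.150,.16,.17):
    k=on&(np.abs(z-zz)<.006); print('max Y',HY[k].max(),'min',HY[k].min())
o=get_obs();print(o['tool_pos'],o['ee_rot'])
```

```text
bot 33 [0.00451151 0.14018893] [[-0.026, 0.139], [-0.001, 0.141], [0.024, 0.142], [0.048, 0.139], [0.072, 0.14], [0.095, 0.141]]
top 35 [-0.00898505  0.20355553] [[-0.028, 0.205], [-0.003, 0.202], [0.021, 0.202], [0.044, 0.202], [0.067, 0.203], [0.089, 0.207]]
max Y 0.11699787674605215 min -0.10834976881648808
max Y 0.11828092428792665 min -0.10834976881648808
max Y 0.11872000206646181 min -0.04233046917896488
[0.55781993 0.14515372 0.13200352] [ 3.14026453e+00 -3.71899447e-04  1.38395197e+00]
```

{"name": "drive_tool", "arguments": {"commands": [[-0.06,0,0.04,0,0,0],[0,0,0,0,0,0],[0,0,0,0,0,0],[0,0,0,0,0,0],[0,0,0,0,0,0],[0,0,0,0,0,0]]}}

```text
time: 25.3
tool_pos: [0.557, 0.1427, 0.1296]
ee_rot: [-3.142, 0.0, 1.384]
wrist_force: [0.0, -0.1, -2.2]
width: 0.0238
finger_force: 30.0
```

```bash
python3 -c "
from bench import *
print(close_job())"
```

```text
the job is handed in; nothing more can be done
None
```

The job is handed in at 25.3 s, no verdict came back: the knob is at green, and the large white rack is held level about 4 cm above the cradle bed, centred to within a few mm by camera and in line with it.

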